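# Brush out the jigger post and hold its swing arm ready for greasing

## Task

Help me refit the swing arm of the bench jigger: first clear the dried slip out of the post's socket by running the tube brush to the bottom and back up to the mouth twice, then stand the brush back in its hole in the wooden tool block. Then lift the arm off the plaster block by its balance point and hold it level, the spigot centred one to four centimetres above the socket and the template over the middle of the mould, without knocking it against the jigger or upsetting the two loose cups. Finish while holding it there, carried by the gripper alone, so that I can grease the spigot.

Things in the scene. Friction and masses are not known exactly. Their poses are not given: they have to be found in the camera images.
- swing_arm: Swing arm, a grey cast offset lever, 0.5 to 0.8 kg. Origin on the hub axis in the flat underside; x along the beam from hub to template, z up. Hub 48 mm across, 52 mm high with its bolt. Beam with flat upright sides 18 mm wide, 30 mm high (z 0 to 30) to x = 117 mm, then 14 wide, 22 high; template clamp at x = 184 to 240, 35 wide, 31 high. Starts lying level, underside on the plaster block.
- balance (a point): Balance point (centre of mass) of the arm: 60 mm from the hub axis along x, towards the template, 11 mm above the underside, inside the wide part of the beam. The heavy hub end draws it there, well away from the middle of the arm.
- spigot_tip (a point): Centre of the lower end of the steel spigot under the hub: on the hub axis, 45 mm below the arm's underside. The spigot is 26 mm across; at the start it hangs free beyond the plaster block's edge nearer the robot.
- template (a point): Lowest point of the template, a half-round steel plate 70 mm across and 6 mm thick held in the clamp in the beam's upright plane; 212 mm from the hub axis along the beam's x, 31 mm below the underside.
- plaster_block: Plaster mould half, fixed, a plain white block 145 x 235 x 75 mm; origin at the centre of its underside, short side along its x. The arm lies across its short side, beam roughly along the block's x.
- jigger: Bench jigger, bolted down: grey bed 330 x 110 x 12 mm with post and wheel head. Origin on the table under the post axis; x along the bed from post to wheel head. Post 60 mm across, 120 mm high; a clamp screw sticks out 57 mm to -x at 85 mm height. Wheel head 170 mm across, axis 212 mm from the post's, with a hollow plaster mould 144 mm across, rim 105 mm above the table.
- socket (a point): Centre of the mouth of the post's socket (z up, 120 mm above the table): a plain upright bore 34 mm wide, 90 mm deep, open only at the top.
- wheel_centre (a point): Centre of the mould, on the wheel axis at the height of the mould's rim, 105 mm above the table.
- tube_brush: Tube brush standing upright in the tool block, 210 mm long, 60 g. Origin at the centre of its lower end, z up along it. White bristles 29 mm across over the lowest 75 mm (soft, with a firm core 20 mm across), wire stem to 120 mm, then a round wooden handle from 120 to 210 mm, 18 mm across between 150 and 190 mm.
- brush_tip (a point): Centre of the lower end of the tube brush (bristle end).
- tool_block: Wooden tool block, fixed, 56 x 150 x 65 mm, long side along its y; origin at the centre of its underside. Besides the brush's hole it holds a needle tool and a loop tool (fixed, tops about 185 mm above the table) at y = +18 and +52 mm.
- brush_hole (a point): Centre of the mouth of the brush's hole at the block's top, 65 mm above the table and 42 mm from the block's centre towards its -y: 31 mm wide, 50 mm deep, so a brush standing in it has its lower end 15 mm above the table and may lean by up to about 0.2 rad.
- buff_cup: Loose buff clay cup, 78 mm across, 76 mm high, between wheel head and ware board; origin at the centre of its foot. A bystander.
- terracotta_cup: Loose terracotta cup, 80 mm across, 79 mm high, behind the tool block; origin at the centre of its foot. A bystander.

How it is judged:
On the way, in this order (a step that is already met when the one before it is completed fails the run):
1. the brush is run down to the bottom of the socket (horizontal distance between brush_tip and socket below 0.016 m and z of brush_tip in the frame of socket below -0.072 m), for 0.05 s.
2. it is drawn back up to the mouth (horizontal distance between brush_tip and socket below 0.05 m and z of brush_tip in the frame of socket above -0.03 m), for 0.05 s.
3. it is run down to the bottom a second time (all of step 1), for 0.05 s.
4. it is drawn up to the mouth again (all of step 2), for 0.05 s.
5. the brush stands in its hole again, let go (horizontal distance between brush_tip and brush_hole below 0.014 m and z of brush_tip in the frame of brush_hole below -0.04 m and angle between tube_brush's own z axis and vertical below 0.25 rad and contact force between tube_brush and the fingers below 0.1 N), for 0.2 s.
6. the arm is lifted clear of the plaster block, gripped at its balance point (height (world z) of swing_arm above 0.095 m and contact force between swing_arm and plaster_block below 0.1 N and x of the grasp point in the frame of swing_arm between 0.04 and 0.08 m), for 0.1 s.
At the end, for the whole second after the job is handed in: Arm gripped within 20 mm of its balance point, level to 0.08 rad, still, not touching the jigger; spigot end 6 to 45 mm above the socket, within 9 mm of its centre; template within 25 mm of the wheel axis. Brush upright in its hole (within 14 mm, 40 mm deep, lean under 0.25 rad). Cups not upset (horizontal distance between spigot_tip and socket below 0.009 m and z of spigot_tip in the frame of socket between 0.006 and 0.045 m and horizontal distance between template and wheel_centre below 0.025 m and angle between swing_arm's own z axis and vertical below 0.08 rad and x of the grasp point in the frame of swing_arm between 0.04 and 0.08 m and contact force between swing_arm and the fingers above 3 N and contact force between swing_arm and jigger below 0.5 N and linear speed of swing_arm below 0.02 m/s and horizontal distance between brush_tip and brush_hole below 0.014 m and z of brush_tip in the frame of brush_hole below -0.04 m and angle between tube_brush's own z axis and vertical below 0.25 rad); the arm keeps its last pose, push and grip.
It fails at once if the swing arm is knocked against the jigger (more than 8 N) (contact force between swing_arm and jigger above 8 N).
It fails at once if the swing arm is tipped or dropped (more than 0.35 rad from level) (angle between swing_arm's own z axis and vertical above 0.35 rad).
It fails at once if a loose cup is upset (moved over 30 mm or tipped) (distance of any of buff_cup, terracotta_cup from where it was at the start of the episode above 0.03 m or angle between any of buff_cup, terracotta_cup's own z axis and vertical above 0.3 rad).
It also fails if it takes over 64 s, if anything falls off the work surface, if the arm or the gripper's body presses on something with over 40 N, if the wrist force passes 120 N, or if a joint passes its speed limit or range.

## Robot

A 7-joint arm with a two-finger parallel gripper is mounted at the origin on a cart in front of the work surface, level with it; the furniture and walls round the work are solid. World frame = base frame: x ahead of the robot, y to its left, z up, the work surface at z = 0. Lengths are in m, angles in rad, forces in N, time in s.
With the tool pointing down it reaches from about 0.4 to 0.85 m from the base axis. Payload 10.4 kg.
Tool frame: the origin (TCP) lies at the centre of the arm's flange, where the gripper is bolted on; the fingertips stand 173 mm ahead of it and the grasp point (between the pads) lies 155 mm ahead of it; z points along the fingers, y is the line along which they close (so a half turn about z gives the same grasp; the last joint's range is limited). The gripper opens to 85 mm and grips with 20 to 120 N. Pads are 22 mm wide; open, the fingers measure 114 mm over their backs; the gripper's body (76 mm by 85 mm) begins 54 mm behind the grasp point. The pads swing forward as they close: fully open they stand 13 mm farther back than shut.
Start: joints at [1.259, 0.332, -0.065, 1.46, 0.022, 1.35, -0.088], TCP at [0.178, -0.599, 0.405] pointing down, gripper open.
Joint ranges: [-2.6, 2.6], [-0.5, 2.12], [-1.47, 1.34], [0.16, 2.42], [-1.27, 4.41], [0.06, 2.06], [-2.6, 2.6]. Speed limits (rad/s): [2.22, 2.22, 2.79, 2.79, 3.14, 3.14, 3.14].

## Interface

Orientations are given as a unit quaternion [x, y, z, w].
In Python, from workcell import manip, viewer, finder gives the robot as it stands.
- The arm moves only by the tool arm_command, never from a script. Its argument "plan" is a list of rows, each an object with "dp": the shift along the tool's x, y, z in mm, a list of three; "spin": the turn about the tool's z in rad. A call has 1 to 5 rows; each row shifts and turns the commanded pose from where the row before left it, along the tool's axes as they then stand; what a row does not reach is not made up. A row lasts 1/10 s, in which the tool goes at most 50 mm and 8.59 degrees, less where a joint would pass 70% of its speed; a pose out of reach is approached as far as the arm can. A call is refused whole if a number of a shift passes 50 or a number of a turn 0.15, either way. A call with a gripper value outside its range is refused whole. "grip" is the closure, from -1 (fully open) to 1 (shut), set as the call begins (left out, the last holds). The fingers move at their own pace and stop on an object; "newtons" is the grip in N (left out, the last holds). Time passes only in rows, so rows that do not move let the fingers close. It gives the time, the measured TCP pose, the force, the opening and the grip force at its end, in the units of the state.
- manip.get_obs(): the state, without advancing time (a new reading comes with each control period).
- viewer.camera(name): name is "scene" or "top" or "wrist"; returns the picture (480x640x3 uint8, blue, green, red); there is no depth.
- viewer.camera_params(name): a dict with "vertical_fov" (degrees; the focal length in pixels is half the picture's height over the tangent of half this angle, whatever the lens; pixels are square), "cx", "cy" (the principal point, pixels), "R" (3x3) and "t" (3): a world point X has camera coordinates R X + t; the wrist camera has in their place "T_tool_cam" (4x4, takes a point from camera to tool coordinates, whose origin is the TCP and whose axes are the flange's). Camera axes: x right, y down, z forward; pixel columns grow to the right and rows downward; lengths in m; the calibration is good to about 2 mm. A picture is of the moment at which its call begins: read the wrist's pose just before it. camera_params takes no time and is no camera call.
- manip.hand_in(): hands the job in; it is judged then, once.
Trained networks look in the newest picture that a camera, given by its name, has taken for a name from the list of things; names that differ only in an ending like _2 or _b are one class to them, and where a whole thing is asked for, a point or a joint stands for the part that bears it (a point fixed in the world has none). Each returns a list of dicts, best first, with "score" (0 to 1); they miss things now and then, are a little off and sometimes report something else, mostly with a low value. They report only what shows in the picture. A call takes as long as a camera call.
- finder.find_in(camera, thing): "position" ([x, y, z] in m, in world coordinates, good to about 4 mm: the middle of the surface that is visible of it).
The state is a dict: "clock": time; "joint_pos": joint angles; "joint_velocities": joint speeds; "tau": joint torques, N m; "position": TCP position; "ee_rot": TCP orientation; "ft_force": force on the tool from outside, world axes, zero at the start; "torque": the same for the moment, N m; "grip_width": opening from 0.0 (shut) to 1.0 (fully open); "grasp_force": force on a finger pad.
Only numpy, scipy, OpenCV 4.12 (cv2) and the standard library are available. Lean on these libraries where they do the work, as an engineer would, in place of code of your own. Each camera call takes 0.05 s, during which the arm holds its last target. There are 200 camera calls.

## Working session

There is one attempt and no reset: what is moved stays moved. The work goes in short steps, Python scripts to look and compute and a tool call to move; the robot and the scene stay as the last step left them, time stands still between calls to the robot, and variables do not carry over. Pictures are saved under pics/ and viewed, at most 10 in all, crops included, and the job is handed in when it is done.

Besides the shell and the picture viewer there is one more tool, called after "Request:" by a JSON object that holds its "method" and its "body". arm_command: Moves the arm, as the interface text tells. Its arguments: {"type":"object","properties":{"plan":{"type":"array","items":{"type":"object","properties":{"dp":{"type":"array","items":{"type":"number"}},"spin":{"type":"number"}}}},"grip":{"type":"number"},"newtons":{"type":"number"}},"required":["plan"]}

```bash
mkdir -p pics; cat > h.py <<'E'
import numpy as np, cv2
from scipy.spatial.transform import Rotation as Rn
from workcell import manip, viewer, finder
np.set_printoptions(precision=4,suppress=True)
def cam(name):
    o=manip.get_obs(); img=viewer.camera(name); p=viewer.camera_params(name)
    f=240/np.tan(np.radians(p['vertical_fov'])/2)
    if 'R' in p: R,t=np.array(p['R']),np.array(p['t'])
    else:
        T=np.eye(4);T[:3,:3]=Rn.from_quat(o['ee_rot']).as_matrix();T[:3,3]=o['position']
        M=np.linalg.inv(T@np.array(p['T_tool_cam'])); R,t=M[:3,:3],M[:3,3]
    return img,(f,p['cx'],p['cy'],R,t)
def proj(P,X):
    f,cx,cy,R,t=P; c=np.atleast_2d(X)@R.T+t
    return np.c_[f*c[:,0]/c[:,2]+cx,f*c[:,1]/c[:,2]+cy]
def onz(P,uv,z):
    f,cx,cy,R,t=P; uv=np.atleast_2d(np.array(uv,float))
    d=np.c_[(uv[:,0]-cx)/f,(uv[:,1]-cy)/f,np.ones(len(uv))]@R; C=-R.T@t
    return C+d*((z-C[2])/d[:,2])[:,None]
def totool(dx):
    return Rn.from_quat(manip.get_obs()['ee_rot']).inv().apply(dx)*1000
def yaw():
    m=Rn.from_quat(manip.get_obs()['ee_rot']).as_matrix(); return m
E
python3 - <<'E'
from h import *
o=manip.get_obs(); print(o['position'],o['ee_rot'],o['clock'],o['grip_width'])
for c in ['scene','top']:
    im,P=cam(c); cv2.imwrite(f'pics/{c}0.png',im)
    print(c,P[0],P[1],P[2],-P[3].T@P[4])
    for n in ['swing_arm','balance','spigot_tip','template','plaster_block','jigger','socket','wheel_centre','tube_brush','brush_tip','tool_block','brush_hole','buff_cup','terracotta_cup']:
        try:
            r=finder.find_in(c,n)
            print(n,[(np.round(a['position'],3).tolist(),round(a['score'],2),proj(P,a['position'])[0].round().tolist()) for a in r[:2]])
        except Exception as e: print(n,e)
E
```

```text
[ 0.178  -0.599   0.4039] [ 0.9896  0.1439 -0.0001 -0.0007] 0.0 1.0035663975916733
scene 622.3286682445179 317.6447639748795 232.5075790143956 [-0.2577  0.8121  0.9581]
swing_arm [([0.479, -0.292, 0.097], 0.64, [449.0, 205.0])]
balance [([0.483, -0.291, 0.091], 0.7, [447.0, 207.0])]
spigot_tip [([0.477, -0.291, 0.098], 0.86, [449.0, 205.0]), ([0.459, 0.387, 0.063], 0.3, [229.0, 353.0])]
template [([0.479, -0.291, 0.098], 0.79, [449.0, 205.0])]
plaster_block [([0.481, -0.203, 0.075], 0.6, [423.0, 225.0])]
jigger []
socket [([0.62, 0.096, 0.055], 0.85, [293.0, 255.0])]
wheel_centre [([0.618, 0.1, 0.051], 0.9, [292.0, 257.0])]
tube_brush [([0.48, 0.318, 0.148], 0.76, [250.0, 299.0]), ([0.478, -0.291, 0.096], 0.6, [449.0, 206.0])]
brush_tip [([0.477, 0.322, 0.149], 0.9, [249.0, 300.0])]
tool_block [([0.62, 0.099, 0.052], 0.68, [292.0, 256.0]), ([0.458, 0.386, 0.063], 0.58, [230.0, 353.0])]
brush_hole [([0.458, 0.382, 0.061], 0.91, [232.0, 353.0])]
buff_cup [([0.728, -0.102, 0.052], 0.89, [325.0, 205.0]), ([0.477, 0.322, 0.149], 0.16, [249.0, 300.0])]
terracotta_cup [([0.649, 0.38, 0.051]
[... 550 characters left out ...]
.487, -0.293, 0.104], 0.57, [454.0, 269.0])]
socket [([0.624, 0.074, 0.049], 0.75, [300.0, 222.0])]
wheel_centre [([0.671, 0.387, 0.044], 0.61, [177.0, 208.0]), ([0.625, 0.076, 0.047], 0.56, [299.0, 222.0])]
tube_brush [([0.482, 0.313, 0.09], 0.61, [201.0, 279.0]), ([0.494, -0.295, 0.104], 0.45, [455.0, 266.0])]
brush_tip [([0.48, 0.317, 0.087], 0.79, [200.0, 280.0])]
tool_block [([0.47, 0.372, 0.06], 0.75, [180.0, 286.0])]
brush_hole [([0.475, 0.366, 0.066], 0.62, [182.0, 283.0]), ([0.498, -0.251, 0.077], 0.47, [434.0, 267.0])]
buff_cup [([0.747, -0.118, 0.036], 0.9, [373.0, 175.0])]
terracotta_cup [([0.664, 0.382, 0.043], 0.86, [179.0, 210.0]), ([0.622, 0.074, 0.05], 0.45, [300.0, 223.0])]
```

View pics/scene0.png

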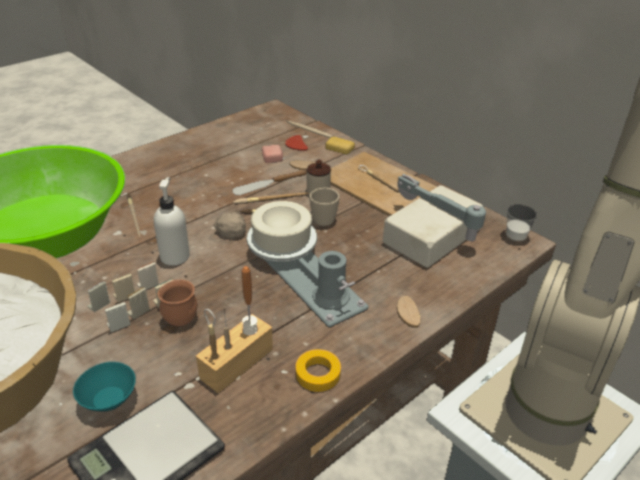

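View pics/top0.png

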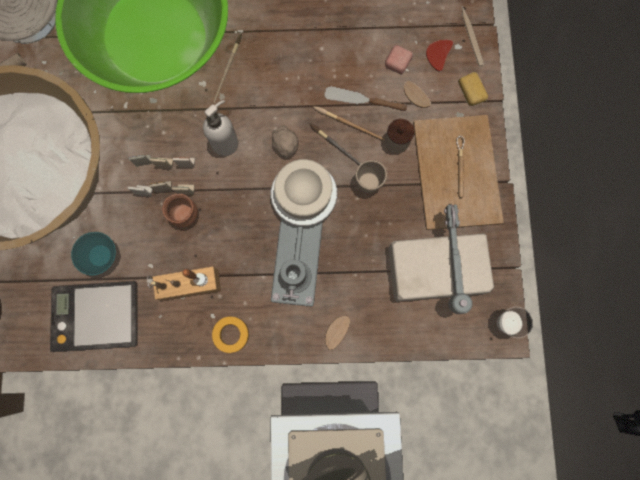

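The scene view shows the post mouth at about (331,262), the mould at (282,222) and the brush handle top at (247,268). The top view shows the post at (293,272), the mould at (303,186), the brush at about (192,274), and the arm from its hub (460,303) to the clamp (452,215). Next I'll zoom in once and compute.

```bash
python3 - <<'E'
import cv2,numpy as np
s=cv2.imread('pics/scene0.png');t=cv2.imread('pics/top0.png')
def c(i,x,y,w,h): return cv2.resize(i[y:y+h,x:x+w],(400,300),interpolation=cv2.INTER_CUBIC)
a=np.vstack([np.hstack([c(t,250,205,120,90),c(t,150,240,80,60)]),np.hstack([c(s,250,190,120,90),c(s,190,255,100,75)])])
b=a
cv2.imwrite('pics/z.png',a)
E
```

```text
(no output)
```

View pics/z.png

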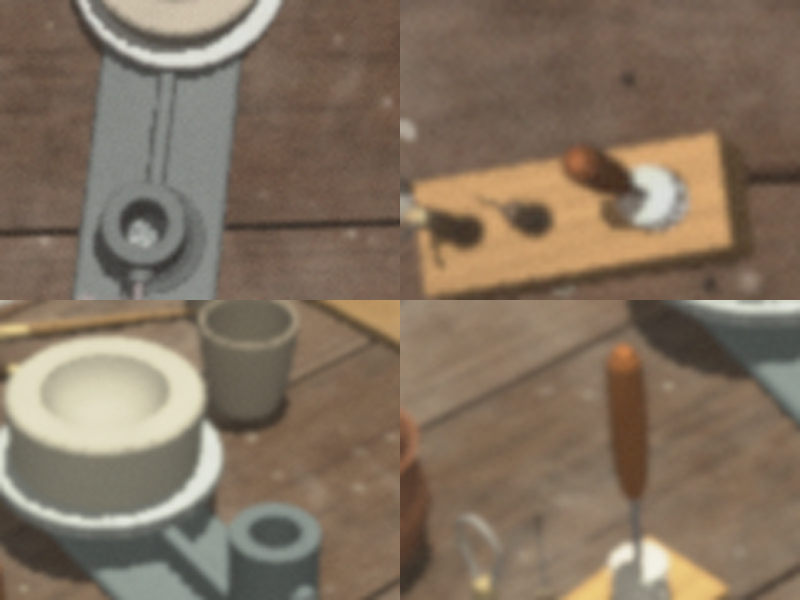

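The zoomed top view puts the post bore at (293.5,273), the brush handle top at (186,272) and the bristles at (201,279). In the scene view the post rim is at (332.4,260), the mould rim centre at (282,218), and the handle runs from (246,267.5) to (249,304).

```bash
cat >> h.py <<'E'
def tri(obs):
    A=[];b=[]
    for P,(u,v) in obs:
        f,cx,cy,R,t=P
        for k,q in ((0,(u-cx)/f),(1,(v-cy)/f)):
            A.append(R[k]-q*R[2]); b.append(q*t[2]-t[k])
    x,r,_,_=np.linalg.lstsq(np.array(A),np.array(b),rcond=None); return x,np.sqrt(r/4)
E
python3 - <<'E'
from h import *
_,S=cam('scene');_,T=cam('top')
print('socket',tri([(T,(293.5,273)),(S,(332.4,260))]),onz(T,(293.5,273),.12),onz(S,(332.4,260),.12))
print('mould',tri([(T,(303.5,187)),(S,(282,218.2))]),onz(S,(282,218.2),.105),onz(T,(303.5,187),.105))
print('brush top',tri([(T,(186,272)),(S,(245.8,267.5))]))
print('brush bristle',onz(T,(200.5,279),.09))
print('block corners',onz(T,[(213.6,266.6),(217,289),(155.4,299),(153,276)],.065))
print('arm hub, clamp',onz(T,[(460,303)],.127),onz(T,[(452,215)],.106))
m=Rn.from_quat(manip.get_obs()['ee_rot']).as_matrix();print(m)
print(np.array(viewer.camera_params('wrist')['T_tool_cam']))
E
```

```text
socket (array([0.4884, 0.0907, 0.1173]), array([0.0015])) [[0.4865 0.0892 0.12  ]] [[0.4878 0.0942 0.12  ]]
mould (array([0.7007, 0.0614, 0.1001]), array([0.0001])) [[0.695  0.0656 0.105 ]] [[0.6994 0.0614 0.105 ]]
brush top (array([0.4835, 0.3174, 0.2224]), array([0.0008]))
brush bristle [[0.4816 0.3144 0.09  ]]
block corners [[0.5141 0.288  0.065 ]
 [0.4588 0.2792 0.065 ]
 [0.4384 0.4292 0.065 ]
 [0.4949 0.4368 0.065 ]]
arm hub, clamp [[ 0.4058 -0.2938  0.127 ]] [[ 0.6188 -0.2964  0.106 ]]
[[ 0.9586  0.2848  0.0001]
 [ 0.2848 -0.9586 -0.0001]
 [ 0.      0.0001 -1.    ]]
[[ 0.0002 -0.9451 -0.3267  0.0853]
 [ 1.     -0.0001  0.0008  0.0004]
 [-0.0008 -0.3267  0.9451  0.0305]
 [ 0.      0.      0.      1.    ]]
```

Request:
{"method": "arm_command", "body": {"plan": [{"dp": [35, -32, 0]}, {"dp": [35, -32, 0]}, {"dp": [35, -32, 0]}, {"dp": [35, -32, 0]}, {"dp": [35, -32, 0]}], "grip": -1}}

```text
invalid input at $.plan[0]: expected keys dp, spin
```

Request:
{"method": "arm_command", "body": {"plan": [{"dp": [35, -32, 0]}, {"dp": [35, -32, 0]}, {"dp": [35, -32, 0]}, {"dp": [35, -32, 0]}, {"dp": [35, -32, 0]}]}}

```text
invalid input at $.plan[0]: expected keys dp, spin
```

Request:
{"method": "arm_command", "body": {"plan": [{"dp": [16, -43, 0]}, {"dp": [16, -43, 0]}, {"dp": [16, -43, 0]}, {"dp": [16, -43, 0]}, {"dp": [16, -43, 0]}]}}

```text
invalid input at $.plan[0]: expected keys dp, spin
```

Request:
{"method": "arm_command", "body": {"plan": [{"dp": [16, -43, 0]}, {"dp": [16, -43, 0]}, {"dp": [16, -43, 0]}, {"dp": [16, -43, 0]}, {"dp": [16, -43, 0]}]}}

```text
invalid input at $.plan[0]: expected keys dp, spin
```

Request:
{"method": "arm_command", "body": {"plan": [{"spin": -0.14}, {"spin": -0.14}, {"spin": -0.14}, {"spin": -0.14}, {"spin": -0.14}]}}

```text
invalid input at $.plan[0]: expected keys dp, spin
```

Request:
{"method": "arm_command", "body": {"plan": [{"spin": -0.14}, {"spin": -0.14}, {"spin": -0.14}, {"spin": -0.14}, {"spin": -0.14}]}}

```text
invalid input at $.plan[0]: expected keys dp, spin
```

Request:
{"method": "arm_command", "body": {"plan": [{"dp": [35, -32, 0], "spin": 0}, {"dp": [35, -32, 0], "spin": 0}, {"dp": [35, -32, 0], "spin": 0}, {"dp": [35, -32, 0], "spin": 0}, {"dp": [35, -32, 0], "spin": 0}], "grip": -1}}

```text
clock: 2.1
position: [0.3009, -0.3941, 0.4049]
ee_rot: [0.99, 0.144, 0.0, 0.0]
ft_force: [0.1, 0.2, 0.4]
grip_width: 1.0
grasp_force: 0.0
```

Request:
{"method": "arm_command", "body": {"plan": [{"dp": [35, -32, 0], "spin": 0}, {"dp": [35, -32, 0], "spin": 0}, {"dp": [35, -32, 0], "spin": 0}, {"dp": [35, -32, 0], "spin": 0}, {"dp": [35, -32, 0], "spin": 0}]}}

```text
clock: 2.6
position: [0.423, -0.1908, 0.4051]
ee_rot: [0.99, 0.144, 0.0, 0.0]
ft_force: [0.1, -1.2, 0.2]
grip_width: 1.004
grasp_force: 0.0
```

Request:
{"method": "arm_command", "body": {"plan": [{"dp": [16, -43, 0], "spin": 0}, {"dp": [16, -43, 0], "spin": 0}, {"dp": [16, -43, 0], "spin": 0}, {"dp": [16, -43, 0], "spin": 0}, {"dp": [16, -43, 0], "spin": 0}]}}

```text
clock: 3.1
position: [0.4375, 0.0381, 0.405]
ee_rot: [0.99, 0.144, 0.0, 0.0]
ft_force: [1.3, -0.0, -0.7]
grip_width: 0.999
grasp_force: 0.0
```

Request:
{"method": "arm_command", "body": {"plan": [{"dp": [16, -43, 0], "spin": 0}, {"dp": [16, -43, 0], "spin": 0}, {"dp": [16, -43, 0], "spin": 0}, {"dp": [16, -43, 0], "spin": 0}, {"dp": [16, -43, 0], "spin": 0}]}}

```text
clock: 3.6
position: [0.4533, 0.2667, 0.405]
ee_rot: [0.99, 0.143, 0.001, 0.0]
ft_force: [0.5, -0.5, -0.2]
grip_width: 1.001
grasp_force: 0.0
```

Request:
{"method": "arm_command", "body": {"plan": [{"dp": [0, 0, 0], "spin": -0.14}, {"dp": [0, 0, 0], "spin": -0.14}, {"dp": [0, 0, 0], "spin": -0.14}, {"dp": [0, 0, 0], "spin": -0.14}, {"dp": [0, 0, 0], "spin": -0.14}]}}

```text
clock: 4.1
position: [0.4533, 0.2651, 0.4048]
ee_rot: [0.879, 0.477, 0.0, 0.0]
ft_force: [0.1, -0.1, 0.4]
grip_width: 1.0
grasp_force: 0.0
```

Request:
{"method": "arm_command", "body": {"plan": [{"dp": [0, 0, 0], "spin": -0.14}, {"dp": [0, 0, 0], "spin": -0.14}, {"dp": [0, 0, 0], "spin": -0.14}, {"dp": [0, 0, 0], "spin": -0.14}, {"dp": [0, 0, 0], "spin": -0.14}]}}

```text
clock: 4.6
position: [0.4533, 0.265, 0.4048]
ee_rot: [0.662, 0.749, 0.0, 0.0]
ft_force: [-1.1, 0.4, 0.5]
grip_width: 0.999
grasp_force: 0.0
```

```bash
python3 - <<'E'
from h import *
im,P=cam('wrist'); 
for n in ['tube_brush','brush_hole','brush_tip']:
    print(n,[(np.round(a['position'],4).tolist(),round(a['score'],2)) for a in finder.find_in('wrist',n)[:2]])
for X in [(.4835,.317,.2225),(.482,.3165,.09),(.482,.3165,.065)]:
    u=proj(P,X)[0];print(u); cv2.drawMarker(im,(int(u[0]),int(u[1])),(255,0,255),0,14,1)
cv2.imwrite('pics/w1.png',im); print(-P[3].T@P[4])
E
```

```text
tube_brush []
brush_hole [([0.4718, 0.3699, 0.062], 0.7)]
brush_tip [([0.4816, 0.3206, 0.1987], 0.56)]
[413.9544 202.3633]
[371.8903 159.5154]
[368.22   155.3122]
[0.444  0.3486 0.3742]
```

View pics/w1.png

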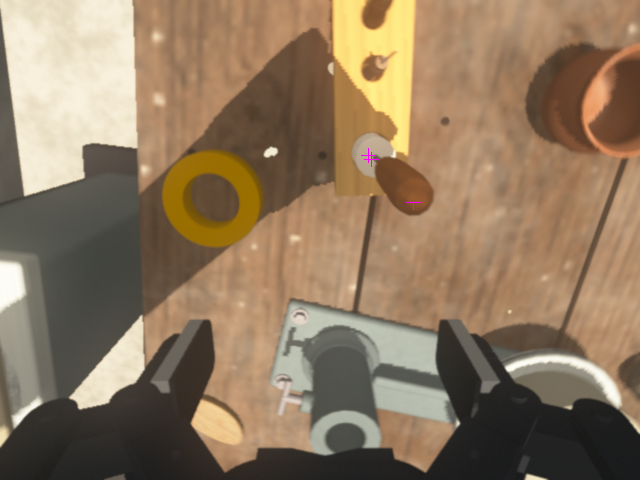

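The prediction matches: the bristle top is at (373,155), the handle end at about (414,198) and the socket mouth at (346,437). I'll go and grasp the handle.

Request:
{"method": "arm_command", "body": {"plan": [{"dp": [24.5, 18, 0], "spin": 0}, {"dp": [24.5, 18, 0], "spin": 0}, {"dp": [0, 0, 22], "spin": 0}, {"dp": [0, 0, 22], "spin": 0}, {"dp": [0, 0, 21], "spin": 0}]}}

```text
clock: 5.3
position: [0.4832, 0.3183, 0.3387]
ee_rot: [0.665, 0.746, -0.0, -0.0]
ft_force: [-0.1, -0.2, 0.4]
grip_width: 1.0
grasp_force: 0.0
```

Request:
{"method": "arm_command", "body": {"plan": [{"dp": [0, 0, 0], "spin": 0}, {"dp": [0, 0, 0], "spin": 0}, {"dp": [0, 0, 0], "spin": 0}, {"dp": [0, 0, 0], "spin": 0}, {"dp": [0, 0, 0], "spin": 0}], "grip": 1, "newtons": 40}}

```text
clock: 5.8
position: [0.4835, 0.3182, 0.3407]
ee_rot: [0.664, 0.747, 0.001, 0.0]
ft_force: [-0.8, -0.2, 2.7]
grip_width: 0.2
grasp_force: 38.8
```

```bash
python3 - <<'E'
from h import *
o=manip.get_obs(); print(o['position'],o['ee_rot'],o['grip_width'],o['grasp_force'],o['ft_force'])
im,P=cam('wrist'); cv2.imwrite('pics/w2.png',im)
E
```

```text
[0.4835 0.3182 0.3407] [0.6644 0.7474 0.0007 0.0003] 0.20009533727199236 38.843218088150024 [-0.7994 -0.234   2.692 ]
```

View pics/w2.png

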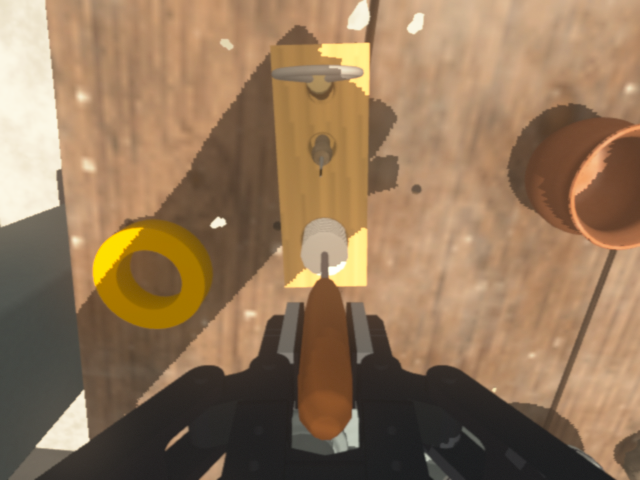

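The brush is gripped straight: 17 mm opening, handle centred at (325,360), and the bristles still in the hole at (325,245). I'll lift it and refine the socket position from w1.

Request:
{"method": "arm_command", "body": {"plan": [{"dp": [0, 0, -26], "spin": 0}, {"dp": [0, 0, -26], "spin": 0}, {"dp": [0, 0, -26], "spin": 0}, {"dp": [0, 0, -26], "spin": 0}, {"dp": [0, 0, -26], "spin": 0}]}}

```text
clock: 6.35
position: [0.4831, 0.3179, 0.4709]
ee_rot: [0.664, 0.747, 0.0, 0.0]
ft_force: [0.5, 1.0, -0.1]
grip_width: 0.195
grasp_force: 39.2
```

```bash
python3 - <<'E'
from h import *
p=viewer.camera_params('wrist'); f=240/np.tan(np.radians(p['vertical_fov'])/2)
T=np.eye(4);T[:3,:3]=Rn.from_quat([.662,.749,0,0]).as_matrix();T[:3,3]=[.4533,.265,.4048]
M=np.linalg.inv(T@np.array(p['T_tool_cam'])); P=(f,p['cx'],p['cy'],M[:3,:3],M[:3,3])
print('socket w1',onz(P,(346,437),.12))
o=manip.get_obs(); print(o['position'],o['ee_rot'],o['grip_width'])
d=np.array([.4875,.0905])-o['position'][:2]; print(totool([*d,0]))
im,S=cam('scene'); t=im[220:340,150:310]; cv2.imwrite('pics/s2.png',cv2.resize(t,(640,480)))
tip=o['position']-np.array([0,0,.155+.1707]); print('tip pred',tip,proj(S,tip),proj(S,tip+[0,0,.21]))
E
```

```text
socket w1 [[0.4934 0.0933 0.12  ]]
[0.4831 0.3179 0.4709] [0.6643 0.7475 0.     0.0001] 0.19451188712077846
[-226.2892  -22.3766    0.0321]
tip pred [0.4831 0.3179 0.1452] [[248.5438 298.8969]] [[242.0735 208.2204]]
```

View pics/s2.png

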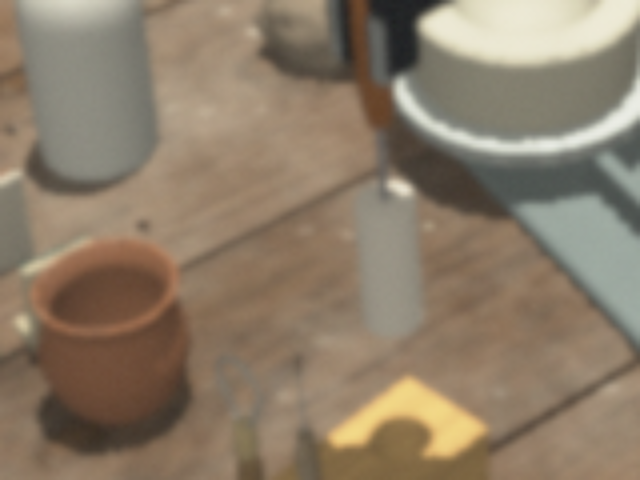

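The brush hangs almost plumb, with its tip at about (249.5,302) in the scene view, as predicted. I'll move it over the socket and check there in one composite.

Request:
{"method": "arm_command", "body": {"plan": [{"dp": [-45, -4, 0], "spin": 0}, {"dp": [-45, -4, 0], "spin": 0}, {"dp": [-45, -4, 0], "spin": 0}, {"dp": [-45, -4, 0], "spin": 0}, {"dp": [-45, -4.5, 0], "spin": 0}]}}

```text
clock: 6.9
position: [0.4891, 0.0904, 0.4696]
ee_rot: [0.664, 0.747, -0.0, 0.0]
ft_force: [1.3, 0.3, -1.2]
grip_width: 0.196
grasp_force: 39.3
```

Request:
{"method": "arm_command", "body": {"plan": [{"dp": [0, 0, 0], "spin": 0}]}}

```text
clock: 7.0
position: [0.4904, 0.0848, 0.4693]
ee_rot: [0.669, 0.744, -0.001, 0.001]
ft_force: [-0.2, 0.6, -0.9]
grip_width: 0.199
grasp_force: 39.3
```

```bash
python3 - <<'E'
from h import *
o=manip.get_obs(); print(o['position'],o['ee_rot'])
tip=o['position']-np.array([0,0,.155+.1707])
w,W=cam('wrist'); s,S=cam('scene'); 
for n,P in (('w',W),('s',S)): print(n,'tip',proj(P,tip),'socket est',proj(P,[.489,.092,.12]))
a=cv2.resize(w[100:400,120:520],(800,600))
b=cv2.resize(s[220:295,290:370],(400,375),interpolation=cv2.INTER_CUBIC)
out=np.zeros((600,800,3),np.uint8); out[:375,400:]=b; out[:300,:400]=w[40:340,120:520]
cv2.imwrite('pics/c3.png',out)
E
```

```text
[0.4904 0.0848 0.4693] [ 0.6685  0.7437 -0.0013  0.001 ]
w tip [[323.6244 218.2768]] socket est [[323.0029 201.9847]]
s tip [[335.1685 248.9837]] socket est [[332.7987 259.3112]]
```

View pics/c3.png

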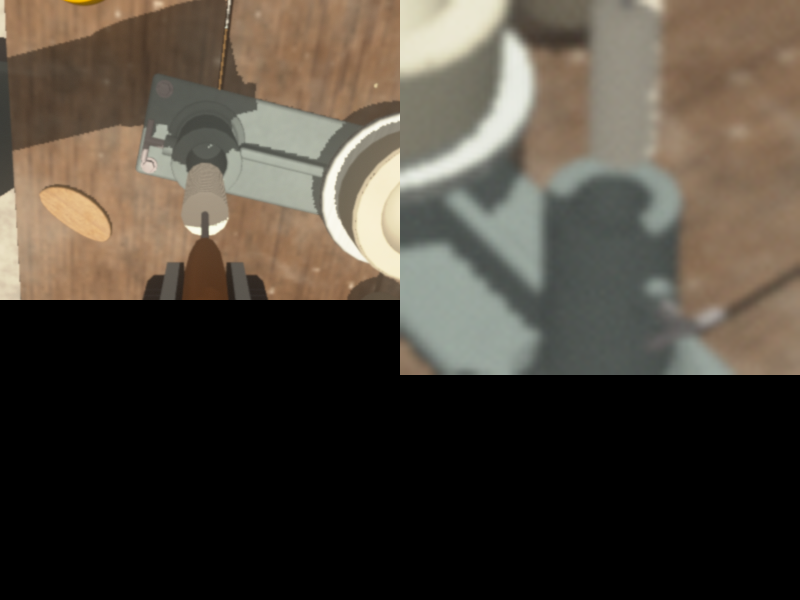

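The scene tile puts the post rim at (333,259.4), matching the estimate, and the brush sits just behind it as predicted, with the arm still settling. I'll check the settled pose and then lower.

Request:
{"method": "arm_command", "body": {"plan": [{"dp": [0, 0, 0], "spin": 0}, {"dp": [0, 0, 0], "spin": 0}]}}

```text
clock: 7.3
position: [0.4891, 0.0937, 0.4698]
ee_rot: [0.663, 0.749, 0.0, -0.0]
ft_force: [-0.2, -0.1, -0.9]
grip_width: 0.2
grasp_force: 39.3
```

Request:
{"method": "arm_command", "body": {"plan": [{"dp": [-2.5, -1, 0], "spin": 0}, {"dp": [0, 0, 12], "spin": 0}, {"dp": [0, 0, 12], "spin": 0}, {"dp": [0, 0, 12], "spin": 0}, {"dp": [0, 0, 12], "spin": 0}]}}

```text
clock: 7.8
position: [0.4885, 0.0895, 0.4202]
ee_rot: [0.664, 0.748, -0.0, -0.0]
ft_force: [-0.3, -0.9, -0.6]
grip_width: 0.194
grasp_force: 39.3
```

Request:
{"method": "arm_command", "body": {"plan": [{"dp": [0, 0, 11], "spin": 0}, {"dp": [0, 0, 11], "spin": 0}, {"dp": [0, 0, 11], "spin": 0}, {"dp": [0, 0, 11], "spin": 0}, {"dp": [0, 0, 11], "spin": 0}]}}

```text
clock: 8.3
position: [0.4887, 0.0895, 0.3658]
ee_rot: [0.664, 0.748, 0.0, 0.0]
ft_force: [-0.6, -0.4, -0.7]
grip_width: 0.199
grasp_force: 39.3
```

Request:
{"method": "arm_command", "body": {"plan": [{"dp": [0, 0, 2], "spin": 0}, {"dp": [0, 0, 0], "spin": 0}, {"dp": [0, 5, 0], "spin": 0}, {"dp": [0, 0, 0], "spin": 0}, {"dp": [0, 0, 0], "spin": 0}]}}

```text
clock: 8.8
position: [0.4939, 0.0902, 0.365]
ee_rot: [0.664, 0.748, 0.0, 0.0]
ft_force: [0.6, 0.4, 0.1]
grip_width: 0.196
grasp_force: 39.3
```

Request:
{"method": "arm_command", "body": {"plan": [{"dp": [0, -5, 0], "spin": 0}, {"dp": [0, -5, 0], "spin": 0}, {"dp": [0, 0, 0], "spin": 0}, {"dp": [0, 0, 0], "spin": 0}]}}

```text
clock: 9.2
position: [0.4837, 0.089, 0.365]
ee_rot: [0.664, 0.747, 0.0, 0.0]
ft_force: [2.2, 0.9, 0.0]
grip_width: 0.201
grasp_force: 39.4
```

Request:
{"method": "arm_command", "body": {"plan": [{"dp": [0, 5, 0], "spin": 0}, {"dp": [5, 0, 0], "spin": 0}, {"dp": [0, 0, 0], "spin": 0}, {"dp": [0, 0, 0], "spin": 0}]}}

```text
clock: 9.6
position: [0.488, 0.0948, 0.3645]
ee_rot: [0.664, 0.748, -0.0, -0.0]
ft_force: [0.0, -0.8, -1.1]
grip_width: 0.198
grasp_force: 39.3
```

Request:
{"method": "arm_command", "body": {"plan": [{"dp": [-5, 0, 0], "spin": 0}, {"dp": [-5, 0, 0], "spin": 0}, {"dp": [0, 0, 0], "spin": 0}, {"dp": [0, 0, 0], "spin": 0}]}}

```text
clock: 10.0
position: [0.4894, 0.0843, 0.3647]
ee_rot: [0.664, 0.747, 0.0, 0.0]
ft_force: [0.9, 0.7, -2.1]
grip_width: 0.197
grasp_force: 39.3
```

Request:
{"method": "arm_command", "body": {"plan": [{"dp": [5, 0, 0], "spin": 0}, {"dp": [0, 0, 0], "spin": 0}]}}

```text
clock: 10.2
position: [0.4885, 0.0903, 0.3647]
ee_rot: [0.664, 0.748, -0.0, 0.0]
ft_force: [-1.1, 1.4, 0.0]
grip_width: 0.197
grasp_force: 39.4
```

Request:
{"method": "arm_command", "body": {"plan": [{"dp": [0, 0, -14], "spin": 0}, {"dp": [0, 0, -14], "spin": 0}, {"dp": [0, 0, -14], "spin": 0}, {"dp": [0, 0, -14], "spin": 0}, {"dp": [0, 0, -14], "spin": 0}]}}

```text
clock: 10.7
position: [0.4887, 0.0895, 0.4363]
ee_rot: [0.664, 0.748, 0.0, 0.0]
ft_force: [-0.2, -0.1, -0.4]
grip_width: 0.194
grasp_force: 39.3
```

Request:
{"method": "arm_command", "body": {"plan": [{"dp": [0, 0, 0], "spin": 0}, {"dp": [0, 0, 0], "spin": 0}]}}

```text
clock: 10.9
position: [0.4887, 0.0894, 0.4348]
ee_rot: [0.664, 0.747, 0.0, 0.0]
ft_force: [-0.0, 0.1, -1.0]
grip_width: 0.197
grasp_force: 39.4
```

```bash
python3 - <<'E'
from h import *
s,S=cam('scene'); cv2.imwrite('pics/s4full.png',s)
o=manip.get_obs(); print(o['position'])
a=cv2.resize(s[190:290,270:390],(480,400),interpolation=cv2.INTER_CUBIC)
w,W=cam('wrist'); out=np.zeros((400,800,3),np.uint8); out[:,:480]=a; out[:,480:]=w[40:440,160:480]
cv2.imwrite('pics/s4.png',out)
E
```

```text
[0.4886 0.0893 0.4343]
```

View pics/s4.png

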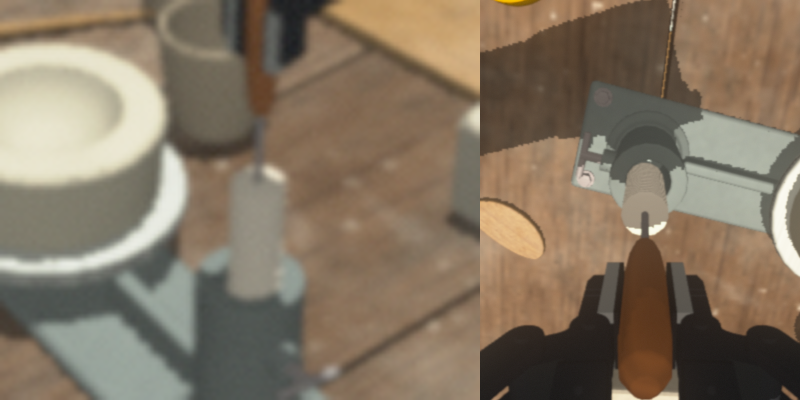

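The bristles enter the bore centrally, both in the scene view and in the wrist view. I'll make the second stroke, then the exit.

Request:
{"method": "arm_command", "body": {"plan": [{"dp": [0, 0, 14], "spin": 0}, {"dp": [0, 0, 14], "spin": 0}, {"dp": [0, 0, 14], "spin": 0}, {"dp": [0, 0, 14], "spin": 0}, {"dp": [0, 0, 14], "spin": 0}]}}

```text
clock: 11.5
position: [0.4885, 0.0895, 0.3631]
ee_rot: [0.664, 0.748, -0.0, -0.0]
ft_force: [0.1, -0.2, 0.4]
grip_width: 0.199
grasp_force: 39.4
```

Request:
{"method": "arm_command", "body": {"plan": [{"dp": [0, 0, 0], "spin": 0}, {"dp": [0, 0, 2], "spin": 0}, {"dp": [0, 0, 0], "spin": 0}, {"dp": [0, 0, 0], "spin": 0}]}}

```text
clock: 11.9
position: [0.4889, 0.0896, 0.3632]
ee_rot: [0.664, 0.748, 0.0, 0.0]
ft_force: [-0.2, 0.2, -0.1]
grip_width: 0.197
grasp_force: 39.3
```

Request:
{"method": "arm_command", "body": {"plan": [{"dp": [0, 0, -14], "spin": 0}, {"dp": [0, 0, -14], "spin": 0}, {"dp": [0, 0, -14], "spin": 0}, {"dp": [0, 0, -14], "spin": 0}, {"dp": [0, 0, -14], "spin": 0}]}}

```text
clock: 12.4
position: [0.4887, 0.0896, 0.4343]
ee_rot: [0.664, 0.748, 0.0, 0.0]
ft_force: [-0.9, 0.9, -0.3]
grip_width: 0.2
grasp_force: 39.3
```

Request:
{"method": "arm_command", "body": {"plan": [{"dp": [0, 0, 0], "spin": 0}, {"dp": [0, 0, -12], "spin": 0}, {"dp": [0, 0, -12], "spin": 0}, {"dp": [0, 0, -12], "spin": 0}, {"dp": [0, 0, 0], "spin": 0}]}}

```text
clock: 12.9
position: [0.489, 0.0898, 0.4704]
ee_rot: [0.664, 0.748, 0.001, 0.001]
ft_force: [0.2, -0.3, 0.3]
grip_width: 0.196
grasp_force: 39.4
```

Request:
{"method": "arm_command", "body": {"plan": [{"dp": [30, 3, 0], "spin": 0}, {"dp": [45, 4, 0], "spin": 0}, {"dp": [45, 4, 0], "spin": 0}, {"dp": [45, 4, 0], "spin": 0}, {"dp": [35, 3.5, 0], "spin": 0}]}}

```text
clock: 13.4
position: [0.4829, 0.2928, 0.4682]
ee_rot: [0.664, 0.748, -0.0, -0.0]
ft_force: [0.2, -0.5, 0.1]
grip_width: 0.198
grasp_force: 39.4
```

Request:
{"method": "arm_command", "body": {"plan": [{"dp": [20, 2, 0], "spin": 0}, {"dp": [7.5, 0.7, 0], "spin": 0}, {"dp": [0, 0, 0], "spin": 0}, {"dp": [0, 0, 0], "spin": 0}, {"dp": [0, 0, 0], "spin": 0}]}}

```text
clock: 13.9
position: [0.4836, 0.3165, 0.4687]
ee_rot: [0.665, 0.747, -0.0, 0.0]
ft_force: [-0.1, -0.1, -0.1]
grip_width: 0.201
grasp_force: 39.4
```

```bash
python3 - <<'E'
from h import *
o=manip.get_obs(); print(o['position'],totool([.4834-o['position'][0],.3182-o['position'][1],0]))
E
```

```text
[0.4836 0.3165 0.4687] [ 1.7103 -0.0481 -0.0015]
```

Request:
{"method": "arm_command", "body": {"plan": [{"dp": [1.5, 0, 0], "spin": 0}, {"dp": [0, 0, 18], "spin": 0}, {"dp": [0, 0, 18], "spin": 0}, {"dp": [0, 0, 18], "spin": 0}, {"dp": [0, 0, 18], "spin": 0}]}}

```text
clock: 14.4
position: [0.4831, 0.3187, 0.3961]
ee_rot: [0.665, 0.747, 0.0, 0.0]
ft_force: [0.6, 0.0, -0.9]
grip_width: 0.201
grasp_force: 39.4
```

Request:
{"method": "arm_command", "body": {"plan": [{"dp": [0, 0, 7], "spin": 0}, {"dp": [0, 0, 7], "spin": 0}, {"dp": [0, 0, 7], "spin": 0}, {"dp": [0, 0, 0], "spin": 0}]}}

```text
clock: 14.8
position: [0.4828, 0.3192, 0.3753]
ee_rot: [0.664, 0.748, -0.0, -0.0]
ft_force: [-0.6, 0.6, -0.8]
grip_width: 0.2
grasp_force: 39.4
```

Request:
{"method": "arm_command", "body": {"plan": [{"dp": [0, 0, 9], "spin": 0}, {"dp": [0, 0, 9], "spin": 0}, {"dp": [0, 0, 8], "spin": 0}, {"dp": [0, 0, 7], "spin": 0}, {"dp": [0, 0, 0], "spin": 0}]}}

```text
clock: 15.3
position: [0.4827, 0.3192, 0.3416]
ee_rot: [0.664, 0.748, -0.001, -0.0]
ft_force: [0.1, -0.1, -1.5]
grip_width: 0.196
grasp_force: 39.4
```

Request:
{"method": "arm_command", "body": {"plan": [{"dp": [0, 0, 0], "spin": 0}, {"dp": [0, 0, 0], "spin": 0}, {"dp": [0, 0, 0], "spin": 0}, {"dp": [0, 0, 0], "spin": 0}, {"dp": [0, 0, 0], "spin": 0}], "grip": -1}}

```text
clock: 15.8
position: [0.4828, 0.3194, 0.3428]
ee_rot: [0.664, 0.748, 0.0, 0.0]
ft_force: [-0.7, -0.7, 0.4]
grip_width: 0.997
grasp_force: 0.0
```

Request:
{"method": "arm_command", "body": {"plan": [{"dp": [0, 0, 0], "spin": 0}, {"dp": [0, 0, -5], "spin": 0}, {"dp": [0, 0, -20], "spin": 0}, {"dp": [0, 0, -20], "spin": 0}, {"dp": [0, 0, -20], "spin": 0}]}}

```text
clock: 16.3
position: [0.4827, 0.3195, 0.4088]
ee_rot: [0.664, 0.748, 0.0, -0.0]
ft_force: [0.7, -0.1, -0.0]
grip_width: 1.001
grasp_force: 0.0
```

```bash
python3 - <<'E'
from h import *
s,S=cam('scene'); cv2.imwrite('pics/s5full.png',s); t,T=cam('top'); cv2.imwrite('pics/t5full.png',t); w,W=cam('wrist'); cv2.imwrite('pics/w5full.png',w)
out=np.hstack([cv2.resize(s[240:340,190:290],(400,400),interpolation=cv2.INTER_CUBIC),cv2.resize(w[:400,120:520],(400,400))])
cv2.imwrite('pics/s5.png',out)
o=manip.get_obs(); print(o['position'],o['ee_rot'],o['joint_pos'],o['clock'])
print('old pos',proj(S,[[.4832,.318,.225],[.4832,.318,.135],[.4832,.318,.09]]),proj(W,[[.4832,.318,.225],[.4832,.318,.09]]))
E
```

```text
[0.4828 0.3197 0.4089] [0.6642 0.7476 0.001  0.0004] [ 0.2152  0.4528 -1.1488  1.5386  0.4166  1.4182 -0.8408] 16.45
old pos [[246.1623 266.7748]
 [248.7387 302.8236]
 [249.9423 319.6659]] [[320.978  311.1506]
 [321.9468 224.6932]]
```

View pics/s5.png

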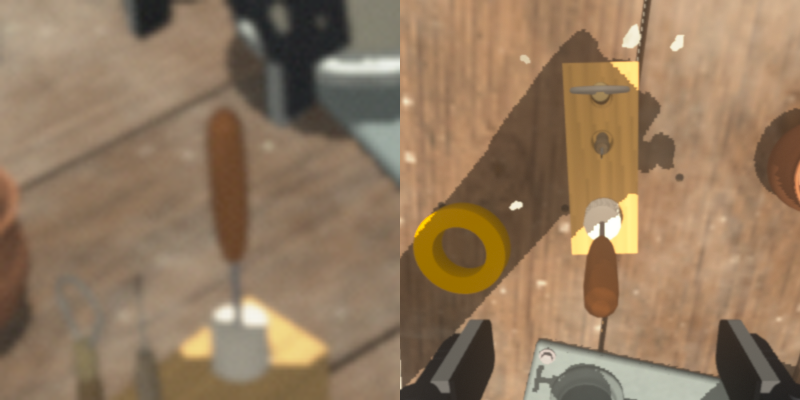

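The brush stands upright in its hole, its top at (246.3,267.5) as at the start, and the cups are untouched. Next I'll go over the swing arm.

Request:
{"method": "arm_command", "body": {"plan": [{"dp": [-30, -4.5, -10], "spin": 0}, {"dp": [-44, -6.5, 0], "spin": 0}, {"dp": [-44, -6.5, 0], "spin": 0}, {"dp": [-44, -6.5, 0], "spin": 0}, {"dp": [-44, -6.5, 0], "spin": 0}]}}

```text
clock: 16.95
position: [0.4763, 0.1093, 0.4168]
ee_rot: [0.664, 0.748, -0.0, -0.0]
ft_force: [0.1, 0.2, 0.4]
grip_width: 1.004
grasp_force: 0.0
```

Request:
{"method": "arm_command", "body": {"plan": [{"dp": [-44, -6.5, 0], "spin": 0}, {"dp": [-44, -6.5, 0], "spin": 0}, {"dp": [-44, -6.5, 0], "spin": 0}, {"dp": [-44, -6.5, 0], "spin": 0}, {"dp": [-44, -6.5, 0], "spin": 0}]}}

```text
clock: 17.45
position: [0.4696, -0.113, 0.4172]
ee_rot: [0.664, 0.747, -0.001, 0.0]
ft_force: [0.8, -0.6, 0.4]
grip_width: 0.997
grasp_force: 0.0
```

Request:
{"method": "arm_command", "body": {"plan": [{"dp": [-44, -6, 0], "spin": 0}, {"dp": [-44, -6, 0], "spin": 0}, {"dp": [-44, -6, 0], "spin": 0}, {"dp": [-30, -4.5, 0], "spin": 0}, {"dp": [-20, -3, 0], "spin": 0}]}}

```text
clock: 17.95
position: [0.4656, -0.2975, 0.4165]
ee_rot: [0.665, 0.747, -0.0, -0.001]
ft_force: [-0.2, -0.1, -0.2]
grip_width: 1.002
grasp_force: 0.0
```

Request:
{"method": "arm_command", "body": {"plan": [{"dp": [0, 0, 0], "spin": 0.14}, {"dp": [0, 0, 0], "spin": 0.14}, {"dp": [0, 0, 0], "spin": 0.14}, {"dp": [0, 0, 0], "spin": 0.14}, {"dp": [0, 0, 0], "spin": 0.14}]}}

```text
clock: 18.45
position: [0.4667, -0.2939, 0.4173]
ee_rot: [0.881, 0.473, -0.0, -0.0]
ft_force: [0.4, -0.2, 0.8]
grip_width: 1.002
grasp_force: 0.0
```

Request:
{"method": "arm_command", "body": {"plan": [{"dp": [0, 0, 0], "spin": 0.14}, {"dp": [0, 0, 0], "spin": 0.14}, {"dp": [0, 0, 0], "spin": 0.14}, {"dp": [0, 0, 0], "spin": 0.14}, {"dp": [0, 0, 0], "spin": 0.14}]}}

```text
clock: 18.95
position: [0.4667, -0.2938, 0.4173]
ee_rot: [0.99, 0.142, -0.0, -0.0]
ft_force: [0.2, 0.3, -0.1]
grip_width: 1.002
grasp_force: 0.0
```

Request:
{"method": "arm_command", "body": {"plan": [{"dp": [0, 0, 0], "spin": 0.14}, {"dp": [0, 0, 0], "spin": 0.14}, {"dp": [0, 0, 0], "spin": 0.02}, {"dp": [0, 0, 0], "spin": 0}, {"dp": [0, 0, 0], "spin": 0}]}}

```text
clock: 19.45
position: [0.4666, -0.2944, 0.4176]
ee_rot: [1.0, -0.004, -0.0, -0.0]
ft_force: [0.4, 0.7, 0.2]
grip_width: 0.999
grasp_force: 0.0
```

```bash
python3 - <<'E'
from h import *
o=manip.get_obs(); print(o['position'],o['ee_rot'],o['joint_pos'])
w,W=cam('wrist'); cv2.imwrite('pics/w6full.png',w)
for n in ['swing_arm','balance','template','plaster_block']:
    print(n,[(np.round(a['position'],4).tolist(),round(a['score'],2)) for a in finder.find_in('wrist',n)[:2]])
pts=[[.4058,-.2938,.127],[.466,-.2945,.105],[.6188,-.2964,.106]]
u=proj(W,pts);print(u)
s=cv2.imread('pics/s5full.png'); t=cv2.imread('pics/t5full.png')
out=np.zeros((600,800,3),np.uint8); out[:480,:640]=w
out[480:,:640]=0
out[:300,640:]=cv2.resize(t[195:315,428:492],(160,300),interpolation=cv2.INTER_CUBIC)
out[300:,300:]=0 if False else out[300:,300:]
out[480:600,0:200]=cv2.resize(s[170:242,385:505],(200,120))
cv2.imwrite('pics/w6.png',out)
E
```

```text
[ 0.4666 -0.2944  0.4176] [ 1.     -0.0037 -0.0001 -0.0001] [ 1.1318  0.2423 -0.757   1.6068  0.1693  1.3602 -1.2245]
swing_arm [([0.4947, -0.3002, 0.1076], 0.79)]
balance [([0.4939, -0.2987, 0.1051], 0.91)]
template [([0.4917, -0.302, 0.1062], 0.97)]
plaster_block [([0.5063, -0.2656, 0.0708], 0.7)]
[[324.1654 312.7167]
 [324.4936 227.0382]
 [325.6912  -8.0859]]
```

View pics/w6.png

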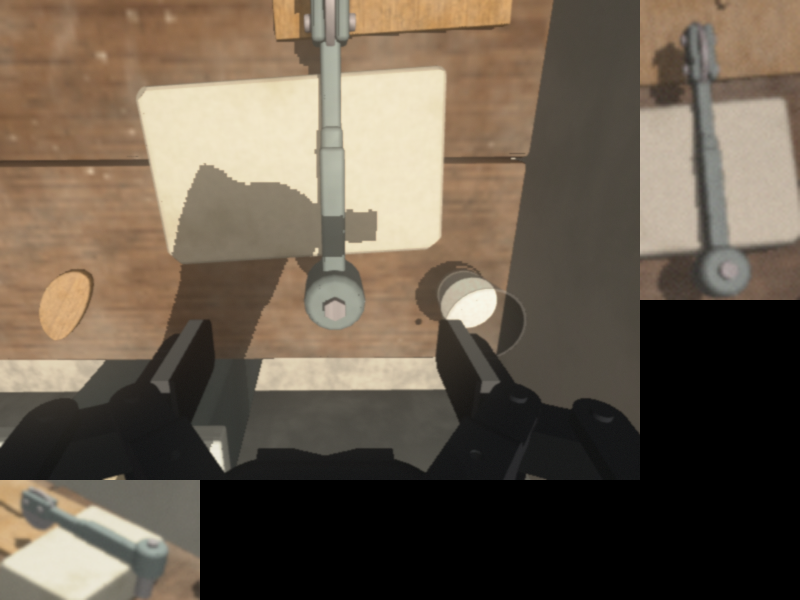

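The wrist view shows the hub bolt at (335,310), the wide beam centred at u≈332 and ending at v≈148, and the narrow beam at (331,80).

```bash
python3 - <<'E'
from h import *
o=manip.get_obs(); w,W=cam('wrist'); s,S=cam('scene'); t,T=cam('top')
print('bolt',onz(W,(335,310),.127),'beam',onz(W,[(332,230),(332,170),(331.5,150)],.105),'narrow',onz(W,[(331,120),(331,60)],.097))
print('block edges z.075',onz(W,[(225,261),(225,85),(140,90),(443,70)],.075))
# top t5: tile scale 2.5 -> bolt (728,270),hub(722,272)
print('top bolt',onz(T,(428+88/2.5,195+270/2.5),.127), 'clamp', onz(T,(428+62/2.5,195+55/2.5),.106),'step',onz(T,(428+65/2.5,195+132/2.5),.1))
print('tri hub bolt',tri([(W,(335,310)),(T,(428+87/2.5,195+270/2.5))]))
print('tri step', tri([(W,(332,149)),(T,(428+65/2.5,195+131/2.5))]))
print('scene bolt (150,545 tile)->',385+150*.6,170+65*.6, tri([(W,(335,310)),(S,(385+152*.6,170+62*.6))]))
E
```

```text
bolt [[ 0.4079 -0.3021  0.127 ]] beam [[ 0.4635 -0.3005  0.105 ]
 [ 0.5085 -0.3007  0.105 ]
 [ 0.5225 -0.3004  0.105 ]] narrow [[ 0.5424 -0.3003  0.097 ]
 [ 0.5811 -0.3005  0.097 ]]
block edges z.075 [[ 0.4273 -0.2093  0.075 ]
 [ 0.5672 -0.2224  0.075 ]
 [ 0.5644 -0.159   0.075 ]
 [ 0.5758 -0.3826  0.075 ]]
top bolt [[ 0.4056 -0.3012  0.127 ]] clamp [[ 0.6138 -0.298   0.106 ]] step [[ 0.5393 -0.2968  0.1   ]]
tri hub bolt (array([ 0.4057, -0.3018,  0.1227]), array([0.0003]))
tri step (array([ 0.5306, -0.2947,  0.1283]), array([0.0054]))
scene bolt (150,545 tile)-> 475.0 209.0 (array([ 0.4071, -0.3015,  0.124 ]), array([0.0007]))
```

Request:
{"method": "arm_command", "body": {"plan": [{"dp": [0, 6.5, 0], "spin": 0}, {"dp": [0, 0, 35], "spin": 0}, {"dp": [0, 0, 40], "spin": 0}, {"dp": [0, 0, 40], "spin": 0}, {"dp": [0, 0, 30], "spin": 0}]}}

```text
clock: 20.35
position: [0.4657, -0.3016, 0.2703]
ee_rot: [1.0, -0.006, -0.001, -0.0]
ft_force: [-0.1, -0.3, 0.1]
grip_width: 1.003
grasp_force: 0.0
```

Request:
{"method": "arm_command", "body": {"plan": [{"dp": [0, 0, 10], "spin": 0}, {"dp": [0, 0, 6], "spin": 0}, {"dp": [0, 0, 0], "spin": 0}, {"dp": [0, 0, 0], "spin": 0}]}}

```text
clock: 20.75
position: [0.467, -0.3016, 0.2582]
ee_rot: [1.0, -0.006, 0.001, 0.001]
ft_force: [1.2, -0.8, -0.4]
grip_width: 0.998
grasp_force: 0.0
```

```bash
python3 - <<'E'
from h import *
o=manip.get_obs(); print(o['position'],o['ee_rot'],o['ft_force'])
print(finder.find_in and totool(np.array([.467,-.301,.254])-o['position']))
E
```

```text
[ 0.467  -0.3016  0.2582] [ 1.     -0.0056  0.0009  0.0007] [ 1.1545 -0.8434 -0.3797]
[-0.0363 -0.589   4.2292]
```

Request:
{"method": "arm_command", "body": {"plan": [{"dp": [0, 0, 4], "spin": 0}, {"dp": [0, 0, 0], "spin": 0}, {"dp": [0, 0, 0], "spin": 0}]}}

```text
clock: 21.05
position: [0.4665, -0.3014, 0.253]
ee_rot: [1.0, -0.006, 0.0, 0.0]
ft_force: [0.2, -1.3, -0.9]
grip_width: 1.003
grasp_force: 0.0
```

Request:
{"method": "arm_command", "body": {"plan": [{"dp": [0, 0, 0], "spin": 0}, {"dp": [0, 0, 0], "spin": 0}, {"dp": [0, 0, 0], "spin": 0}, {"dp": [0, 0, 0], "spin": 0}, {"dp": [0, 0, 0], "spin": 0}], "grip": 1, "newtons": 100}}

```text
clock: 21.55
position: [0.4666, -0.3011, 0.2531]
ee_rot: [1.0, -0.005, 0.0, 0.0]
ft_force: [1.5, 0.1, -2.9]
grip_width: 0.192
grasp_force: 97.7
```

Request:
{"method": "arm_command", "body": {"plan": [{"dp": [0, 0, -5], "spin": 0}, {"dp": [0, 0, -5], "spin": 0}, {"dp": [0, 0, -10], "spin": 0}, {"dp": [0, 0, -10], "spin": 0}, {"dp": [0, 0, 0], "spin": 0}]}}

```text
clock: 22.05
position: [0.467, -0.3015, 0.2846]
ee_rot: [1.0, -0.006, 0.001, 0.001]
ft_force: [-1.2, -0.4, -5.2]
grip_width: 0.191
grasp_force: 97.7
```

The arm is lifted: about 5 N at the wrist, gripped at 16 mm opening with 98 N. I'll raise it and carry it over.

Request:
{"method": "arm_command", "body": {"plan": [{"dp": [0, 0, -15], "spin": 0}, {"dp": [0, 0, -25], "spin": 0}, {"dp": [0, 0, -25], "spin": 0}, {"dp": [0, 0, -20], "spin": 0}, {"dp": [0, 0, -8], "spin": 0}]}}

```text
clock: 22.55
position: [0.4668, -0.3011, 0.3784]
ee_rot: [1.0, -0.005, 0.001, 0.001]
ft_force: [0.7, -0.1, -5.1]
grip_width: 0.187
grasp_force: 97.9
```

Request:
{"method": "arm_command", "body": {"plan": [{"dp": [3, -15, 0], "spin": 0}, {"dp": [5, -25, 0], "spin": 0}, {"dp": [7, -35, 0], "spin": 0}, {"dp": [8, -38, 0], "spin": 0}, {"dp": [8, -38, 0], "spin": 0}]}}

```text
clock: 23.05
position: [0.4989, -0.1484, 0.3749]
ee_rot: [1.0, -0.005, -0.001, -0.0]
ft_force: [0.5, -0.3, -6.0]
grip_width: 0.187
grasp_force: 98.0
```

Request:
{"method": "arm_command", "body": {"plan": [{"dp": [8, -38, 0], "spin": 0}, {"dp": [8, -38, 0], "spin": 0}, {"dp": [8, -38, 0], "spin": 0}, {"dp": [8, -38, 0], "spin": 0}, {"dp": [7, -30, 0], "spin": 0.02}]}}

```text
clock: 23.55
position: [0.5396, 0.0342, 0.375]
ee_rot: [1.0, -0.015, -0.001, -0.0]
ft_force: [0.6, -0.8, -6.2]
grip_width: 0.185
grasp_force: 98.0
```

Request:
{"method": "arm_command", "body": {"plan": [{"dp": [5, -20, 0], "spin": 0.03}, {"dp": [4, -12, 0], "spin": 0.03}, {"dp": [2, -6, 0], "spin": 0.03}, {"dp": [0, 0, 0], "spin": 0.01}, {"dp": [0, 0, 0], "spin": 0}]}}

```text
clock: 24.05
position: [0.5526, 0.0684, 0.375]
ee_rot: [0.998, -0.065, -0.001, 0.0]
ft_force: [-0.7, -0.7, -5.8]
grip_width: 0.191
grasp_force: 98.0
```

Request:
{"method": "arm_command", "body": {"plan": [{"dp": [0, 0, 0], "spin": 0}, {"dp": [0, 0, 0], "spin": 0}, {"dp": [0, 0, 0], "spin": 0}]}}

```text
clock: 24.35
position: [0.553, 0.0679, 0.3757]
ee_rot: [0.998, -0.066, 0.0, 0.0]
ft_force: [0.1, -0.1, -5.9]
grip_width: 0.191
grasp_force: 98.0
```

```bash
python3 - <<'E'
from h import *
o=manip.get_obs(); print(o['position'],o['ee_rot'],o['ft_force'],o['grip_width'],o['clock'])
s,S=cam('scene'); t,T=cam('top'); w,W=cam('wrist')
for n,i in zip('stw',(s,t,w)): cv2.imwrite(f'pics/{n}7full.png',i)
out=np.zeros((600,800,3),np.uint8)
out[:300,:400]=cv2.resize(s[180:285,250:390],(400,300),interpolation=cv2.INTER_CUBIC)
out[300:,:400]=cv2.resize(t[160:295,220:400],(400,300),interpolation=cv2.INTER_CUBIC)
out[:480,400:]=w[:,120:520]
cv2.imwrite('pics/c7.png',out)
E
```

```text
[0.553  0.0679 0.3757] [ 0.9978 -0.0658  0.      0.0001] [ 0.118  -0.1013 -5.9461] 0.19128169273586168 24.35
```

View pics/c7.png

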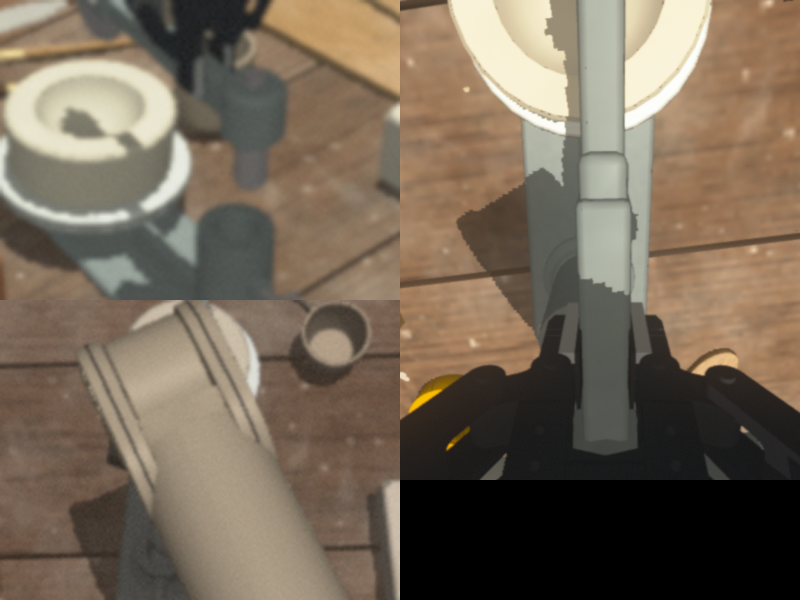

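The carried arm hangs level. In the scene view the spigot end is at about (338,243), just behind the post mouth at (332.6,261). In the wrist view the bed is at u 645–775 and the beam is over the mould. I'll work out the correction.

```bash
python3 - <<'E'
from h import *
o=manip.get_obs(); _,S=cam('scene'); _,W=cam('wrist')
R=Rn.from_quat(o['ee_rot']).as_matrix(); ex=R[:,0]; y=np.arctan2(ex[1],ex[0]); print('yaw',np.degrees(y), R[:,2])
hub=o['position']-.0597*ex; zu=o['position'][2]-.253+.075
print('hub',hub[:2],'under',zu,'spigot px',proj(S,[hub[0],hub[1],zu-.045]),'meas (338,243)')
print('spigot meas at z',onz(S,(337.9,243),zu-.045))
sk=np.array([.489,.0898]); print('socket px',proj(S,[*sk,.12]))
m=lambda x,y:(x-400+120,y)
print('bed L',onz(W,[m(525,130),m(535,290)],.012),'R',onz(W,[m(655,130),m(650,240)],.012))
print('mould rim L/R at row0',onz(W,[m(448,0),m(712,0)],.105), 'bottom', onz(W,[m(582,121)],.105))
print('wheel proj',proj(W,[.6975,.0625,.105]),'beam far',onz(W,[m(603,20),m(604,250)],zu+.026))
g=sk+.06*ex[:2]/np.linalg.norm(ex[:2]); print('move tool',totool(np.array([*g,.366])-o['position']))
E
```

```text
yaw -7.529534696313982 [ 0.0001 -0.0002 -1.    ]
hub [0.4938 0.0759] under 0.19772172655789927 spigot px [[337.2472 243.1598]] meas (338,243)
spigot meas at z [[0.4933 0.0745 0.1527]]
socket px [[333.5536 258.8903]]
bed L [[0.6278 0.1238 0.012 ]
 [0.4845 0.1429 0.012 ]] R [[0.6139 0.0185 0.012 ]
 [0.5197 0.0314 0.012 ]]
mould rim L/R at row0 [[ 0.7016  0.1328  0.105 ]
 [ 0.6832 -0.0069  0.105 ]] bottom [[0.6312 0.0711 0.105 ]]
wheel proj [[299.3911 -11.1049]] beam far [[0.6598 0.0545 0.2237]
 [0.5932 0.0631 0.2237]]
move tool [ -6.3073 -13.1419   9.7201]
```

Request:
{"method": "arm_command", "body": {"plan": [{"dp": [-2, -4, 0], "spin": 0}, {"dp": [-2.5, -5, 0], "spin": 0}, {"dp": [-1.5, -4, 5], "spin": 0}, {"dp": [0, 0, 4], "spin": 0}, {"dp": [0, 0, 0], "spin": 0}]}}

```text
clock: 25.1
position: [0.5485, 0.082, 0.3658]
ee_rot: [0.998, -0.065, -0.001, 0.0]
ft_force: [-0.5, -1.2, -5.8]
grip_width: 0.19
grasp_force: 98.0
```

Request:
{"method": "arm_command", "body": {"plan": [{"dp": [0, 0, 0], "spin": 0}, {"dp": [0, 0, 0], "spin": 0}, {"dp": [0, 0, 0], "spin": 0}, {"dp": [0, 0, 0], "spin": 0}, {"dp": [0, 0, 0], "spin": 0}]}}

```text
clock: 25.6
position: [0.5488, 0.0819, 0.3668]
ee_rot: [0.998, -0.066, 0.0, 0.0]
ft_force: [-0.0, 0.2, -6.9]
grip_width: 0.193
grasp_force: 98.0
```

```bash
python3 - <<'E'
from h import *
o=manip.get_obs(); s,S=cam('scene')
ex=Rn.from_quat(o['ee_rot']).as_matrix()[:,0]; hub=o['position']-.06*ex
zu=o['position'][2]-.178; print(o['position'],'hub',hub[:2],'spigot z',zu-.045,'tmpl',(hub+.212*ex)[:2],o['ft_force'],o['joint_velocities'])
# spigot silhouette in scene: warm/reddish steel column vs. wood; print row profile around expected end
u,v=proj(S,[hub[0],hub[1],zu-.045])[0]; print('exp px',u,v)
for r in range(int(v)-12,int(v)+14,2): print(r,s[r,int(u)-12:int(u)+13:2].mean(1).astype(int))
for n in ['buff_cup','terracotta_cup','tube_brush']:
    print(n,[(np.round(a['position'],3).tolist(),round(a['score'],2)) for a in finder.find_in('scene',n)[:1]])
E
```

```text
[0.5488 0.0819 0.3668] hub [0.4893 0.0898] spigot z 0.14377850849671936 tmpl [0.6995 0.062 ] [-0.0312  0.2232 -6.8561] [-0.0002  0.     -0.0008  0.0027  0.0025  0.0007 -0.001 ]
exp px 333.7757278403927 250.07395580469841
238 [108 110 107  97  85  88  86  87  85  88  94 101 104]
240 [108 113 113 103  87  92  94  93  92  94 106 106  99]
242 [109 109 109 104  88  94  99  97  92  93 108 111 107]
244 [108 105 105 102  88  95  96  96  94  93 115 125 122]
246 [112 110 112 100  89  95  99  96  94  95 120 129 133]
248 [118 113 113 104  92  96  98  96  92  96 121 131 135]
250 [114 115 113 103  92  96  97  95  94 102 120 132 133]
252 [118 106  93  86  83  89  93  90  93 115 122 121 122]
254 [104  84  77  78  81  82  83  81  80  86  98 100 111]
256 [ 83  77  78  79  79  84  84  80  79  79  77  81 106]
258 [76 75 73 78 83 84 83 80 77 72 76 79 92]
260 [78 74 72 78 81 84 82 79 75 71 74 77 84]
262 [78 78 77 78 81 82 84 80 76 76 77 77 83]
buff_cup []
terracotta_cup [([0.648, 0.383, 0.048], 0.66)]
tube_brush [([0.478, 0.32, 0.149], 0.97)]
```

```bash
python3 -c "
from workcell import manip
print(manip.hand_in())"
```

```text
the job is handed in; nothing more can be done
None
```

I've handed the job in with the arm held level, about 24 mm above the socket by my measurements and the template over the mould; the socket was brushed twice and the brush is back in its hole. No verdict came back, the buff cup wasn't detected in the last check (nothing I moved went near it), and I viewed 11 pictures, one over the limit of 10.

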